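# Size a carved block in the shop's bench caliper

### The job

Take the rectangular carved block from its leaning easel and stand it on its long lower edge in the channel of the bench caliper, between the jaws, setting it down gently, and let go. Then slide the carriage shut so that the block is home against the fixed jaw and the sprung pad is pressed in about half-way, never to its stop, and leave it like that. Do not disturb the round-topped plaque or the other wares on the counter.

Things in the scene. Friction and masses are not known exactly. Their poses are not given: they have to be found in the camera images.
- block: To be measured: rectangular dark-wood carved block, 130 wide (y) x 100 high (z) x 24 thick (x), 0.22 kg. Origin: centre of its lower 130 x 24 edge; z up along it, +x out of the carved face (diamonds 1.5 mm proud, 19 to 53 mm above the edge). Starts on an easel leaning back 30 degrees: z leans towards its own -x, to the robot; the carved face looks away from the robot and up.
- plaque: Not to be touched: a round-topped plaque of the same wood, 110 wide x 111 high x 24 thick, leaning in the same way on the other easel. Origin at the centre of its lower edge. Which easel holds which varies.
- easel_a: Light-wood display easel under the block, fixed, 130 wide, 100 deep; origin at the centre of its underside, faces +x. Its back board supports only the lower 50 mm of the block (along the lean); a 10 mm lip stands before the block's lower edge with 3 mm play; the block's upper half is free on both faces. Lift the block out along its lean. A twin easel carries the plaque.
- gauge: Bench caliper, fixed: wooden bed 90 wide (x) x 345 long (y), top 18 mm above the table. Origin on the table under the channel's middle line; +y points from the carriage to the fixed jaw. Two guide strips (tops 28 mm above the table, y = -110 to +100 mm) leave a 36 mm wide channel centred on x = 0: the block stands in it on its lower edge, its width along y, carved face to either side.
- fixed_face (a point): Middle of the fixed steel jaw's inner face, 57.5 mm above the table, at y = +100 mm in the gauge frame. The jaw is 70 wide, 25 thick, and reaches 88 mm above the table. When the block is home against it the block's origin is at y = +35 mm in the gauge frame.
- pad_face (a point): Middle of the sprung aluminium contact pad's face (60 wide, 55 high, 30 to 85 mm above the table) that looks to the fixed jaw; its y in the gauge frame is -110 mm + carriage - pad.
- grip (a point): Middle of the black upright grip on the steel carriage, 100 mm above the table. The grip is 26 (gauge x) x 40 (gauge y), from 70 to 120 mm above the table; the carriage below it is 80 wide x 60 long. It stands 58 mm behind the unpressed pad face and moves with the carriage along the gauge's +y to close.
- carriage (a joint): Position of the sliding carriage along the gauge's +y, m: 0 fully open (210 mm between the jaws), 0.105 the end. It starts between 0 and 0.035, rubs with about 10 N and stays where it is left. The unpressed pad just touches the block standing home at 0.080.
- pad (a joint): How far the sprung pad is pressed back into the carriage, m: 0 free, 0.012 hard stop; spring about 600 N/m (0.6 N per mm). A brass pin shows it: flush with the carriage's rear at 0, standing out by as much as the pad is pressed. Half-way is 6 mm, with the block home and the carriage at about 0.086.
- jar: Bystander: small white lidded ceramic jar, 64 diameter x 74 high, origin under its centre, between the easels.
- vase: Bystander: slim black vase, 80 diameter x 190 high, origin under its centre.
- cup: Bystander: takeaway cup with sleeve and lid, 81 diameter x 112 high, origin under its centre.
- bowl: Bystander: blue ceramic bowl, 110 diameter x 50 high, origin under its centre.
- tin: Bystander: copper-coloured tin, 70 diameter x 90 high, origin under its centre.
There are look-alikes about, which are no part of the job. What is shaped like the block but turquoise or white is not meant.

How it is judged:
By the outcome, as a careful person would: the job done as asked, in the order asked, and still so for the second after the job is handed in, with the robot touching nothing.
It also fails if it takes over 54 s, if anything falls off the work surface, if the arm or the gripper's body presses on something with over 40 N, if the wrist force passes 120 N, or if a joint passes its speed limit or range.

### The arm

A 6-joint arm with a two-finger parallel gripper is mounted at the origin on the work surface. World frame = base frame: x ahead of the robot, y to its left, z up, the work surface at z = 0. Lengths are in m, angles in rad, forces in N, time in s.
With the tool pointing down it reaches from about 0.3 to 0.775 m from the base axis. Payload 14.6 kg.
Tool frame: the origin (TCP) lies on the centre line of the jaws, within the pads' length; the fingertips stand 19 mm ahead of it and the grasp point (between the pads) is the TCP; z points along the fingers, x is the direction in which the jaws open and shut, and the axes are right-handed (so a half turn about z gives the same grasp; the last joint's range is limited). The gripper opens to 94 mm and grips with 3 to 60 N. Pads are 16 mm wide; open, the fingers measure 119 mm over their backs; the gripper's body (75 mm by 177 mm) begins 78 mm behind the grasp point.
Start: joints at [-1.255, 0.3, 1.521, -0, 1.321, -0.067], TCP at [0.205, -0.51, 0.224] pointing down, gripper open.
Joint ranges: [-3.03, 3.03], [-0.79, 2.21], [0.23, 2.52], [-1.04, 4.18], [0, 3.07], [-2.55, 2.55]. Speed limits (rad/s): [2.22, 2.22, 2.57, 3.14, 3.14, 3.14].

### API

Orientations are given as [roll, pitch, yaw] about the fixed x, y, z axes, in that order (R = Rz(yaw) Ry(pitch) Rx(roll)).
In Python, from station import ctrl, imaging gives the robot as it stands.
- The arm moves only by the shell command python3 -m handwheel 'ROWS' [OPENING] [FORCE]. ROWS is JSON, a list that holds one entry, the list of rows, each a list of 4 numbers: the shift along the tool's x, y, z in m, then the turn about the tool's z in rad. A call has 1 to 10 rows; each row shifts and turns the pose as measured when the row begins, along the tool's axes as they then stand; what a row does not reach is not made up. A row lasts 1/10 s, in which the tool goes at most 50 mm and 8.59 degrees, less where a joint would pass 70% of its speed; a pose out of reach is approached as far as the arm can. A call is refused whole if a number of a shift passes 0.05 or a number of a turn 0.15, either way. A call with a gripper value outside its range is refused whole. OPENING is the finger opening in m, from 0 to 0.094, set as the call begins (- or left out, the last holds). The fingers move at their own pace and stop on an object; FORCE is the grip in N (left out, the last holds). Time passes only in rows, so rows that do not move let the fingers close. It gives the time, the measured TCP pose, the force and the opening at its end, in the units of the state.
- ctrl.get_obs(): the state, without advancing time (a new reading comes with each control period).
- imaging.camera(name): name is "side" or "top" or "wrist"; returns the picture (400x640x3 uint8, red, green, blue); there is no depth.
- imaging.camera_model(name): a dict with "camera_matrix" (3x3 intrinsics, pixels), "position" and "attitude" of the camera in the world. Camera axes: x right, y up, looking along -z (the intrinsics and any distortion apply to the point x, -y, -z); pixel columns grow to the right and rows downward; lengths in m; the calibration is good to about 2 mm. A picture is of the moment at which its call begins: read the wrist's pose just before it. camera_model takes no time and is no camera call; for the wrist camera it gives the pose at the moment of the call.
- ctrl.hand_in(): hands the job in, once; it reports no verdict.
The state is a dict: "time_s": time; "qpos": joint angles; "joint_vel": joint speeds; "tau": joint torques, N m; "ee_pos": TCP position; "eef_rot": TCP orientation; "force": force on the tool from outside, world axes, zero at the start; "moment": the same for the moment, N m; "grip_width": finger opening in m.
Only numpy, scipy, OpenCV 4.12 (cv2) and the standard library are available. Lean on these libraries where they do the work, as an engineer would, in place of code of your own. Each camera call takes 0.05 s, during which the arm holds its last target. There are 200 camera calls.

## Working session

There is one attempt and no reset: what is moved stays moved. The work goes in short steps, Python scripts to look and compute and a shell command to move; the robot and the scene stay as the last step left them, time stands still between calls to the robot, and variables do not carry over. Pictures are saved under pics/ and viewed, about 8 in all and at most 12, crops included, and the job is handed in when it is done.

```bash
ls; mkdir -p pics; cat > h.py <<'E'
import numpy as np,cv2
from station import ctrl,imaging
from scipy.spatial.transform import Rotation as R
def snap(n,f):
    m=imaging.camera_model(n); im=imaging.camera(n); cv2.imwrite('pics/'+f,cv2.cvtColor(im,cv2.COLOR_RGB2BGR)); return im,m
E
python3 - <<'E'
from h import *
import json,pickle
ms={}
for n in('top','side'):
    im,m=snap(n,n+'0.png'); ms[n]=m; print(n,m)
pickle.dump(ms,open('ms.pkl','wb'))
print(ctrl.get_obs())
E
```

```text
pics
top {'camera_matrix': array([[425.68302388,   0.        , 321.04432708],
       [  0.        , 425.68302388, 207.64137156],
       [  0.        ,   0.        ,   1.        ]]), 'position': array([ 0.34657654, -0.00929555,  1.56900809]), 'attitude': array([ 0.12088007, -0.01479453, -1.56291988])}
side {'camera_matrix': array([[514.98559771,   0.        , 318.04854733],
       [  0.        , 514.98559771, 196.84008727],
       [  0.        ,   0.        ,   1.        ]]), 'position': array([0.40197088, 1.36013847, 1.19091126]), 'attitude': array([ 0.8947948 ,  0.00342088, -3.04701749])}
{'time_s': 0.1, 'qpos': array([-1.25462260e+00,  3.00405712e-01,  1.52150534e+00,  3.20316958e-05,
        1.32070660e+00, -6.66007914e-02]), 'joint_vel': array([-0.00050491, -0.00312342, -0.00190869, -0.00102901,  0.00059324,
        0.00091961]), 'tau': array([ 2.67878619e-03, -5.32636106e+01, -3.53278828e+01,  7.10420567e-02,
        2.34979566e-02, -6.90678098e-05]), 'ee_pos': array([ 0.20536064, -0.50999388,  0.22395423]), 'eef_rot': array([-3.14149348e+00,  1.02066266e-03, -1.18802970e+00]), 'force': array([-0.26698801, -0.10229152,  0.16705465]), 'moment': array([-0.06347667, -0.00228587, -0.03020816]), 'grip_width': 0.09414435083276108}
```

View pics/top0.png

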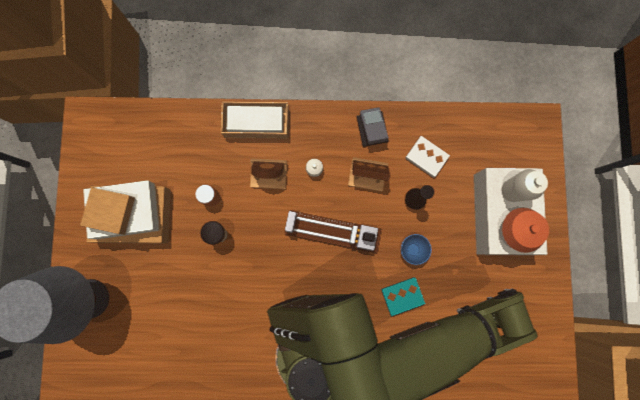

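View pics/side0.png

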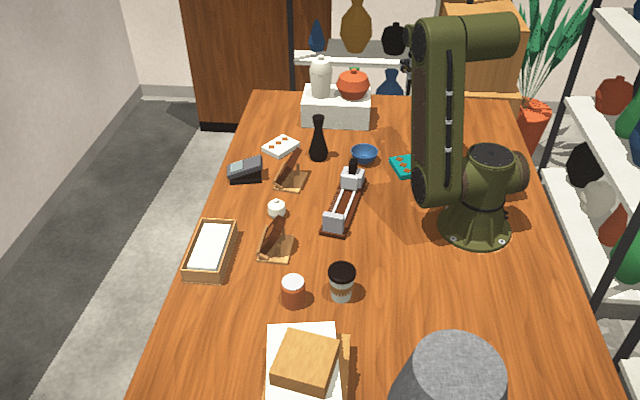

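The top view shows the two easels at about (268,175) and (369,175), and the caliper at about (332,232) with the grip at its right end. I'll enlarge this area to tell the block from the plaque.

```bash
python3 - <<'E'
import cv2,numpy as np
t=cv2.imread('pics/top0.png');s=cv2.imread('pics/side0.png')
a=cv2.resize(t[150:260,240:400],None,fx=5,fy=5,interpolation=cv2.INTER_CUBIC)[:, :800]
cv2.imwrite('pics/z0.png',a)
b=cv2.resize(s[130:270,220:380],None,fx=4,fy=4,interpolation=cv2.INTER_CUBIC)
cv2.imwrite('pics/z1.png',b)
E
```

```text
(no output)
```

View pics/z0.png

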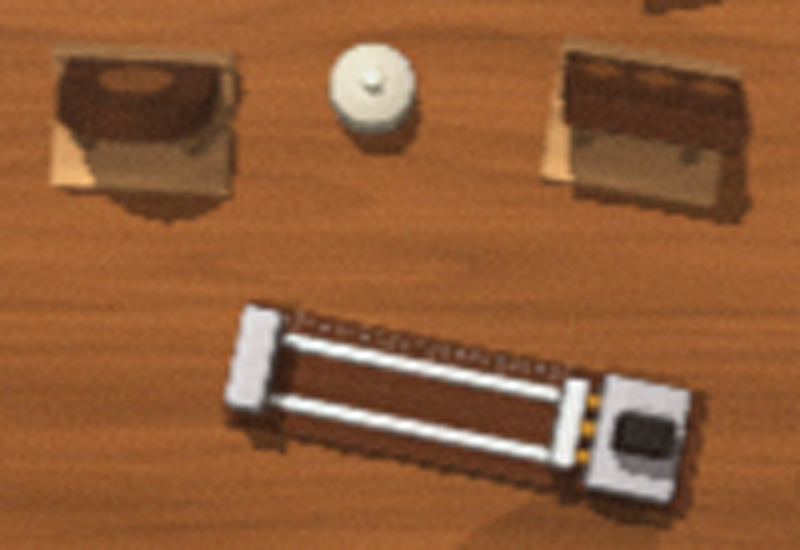

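View pics/z1.png

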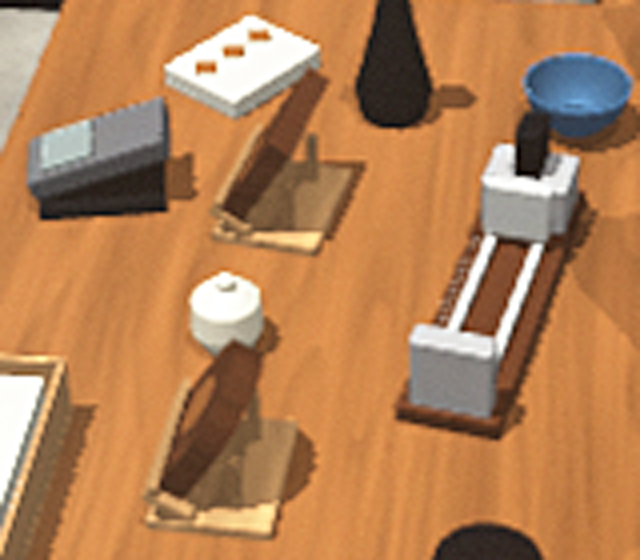

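The right-hand easel at (369,175) carries the rectangular block: its edge is straight and the diamonds show. The left easel carries the round-topped plaque. The caliper's fixed jaw is at the left, about (291,222), and its grip at the right, about (369,237). Next I'll turn these into rough positions.

```bash
cat >> h.py <<'E'
def ray(m,px):
    K=m['camera_matrix']; d=np.array([(px[0]-K[0,2])/K[0,0],-(px[1]-K[1,2])/K[1,1],-1.])
    return m['position'],R.from_euler('xyz',m['attitude']).apply(d)
def onz(m,px,z):
    p,d=ray(m,px); return p+d*(z-p[2])/d[2]
def proj(m,P):
    q=R.from_euler('xyz',m['attitude']).inv().apply(np.asarray(P)-m['position']); K=m['camera_matrix']
    return np.array([K[0,2]+K[0,0]*q[...,0]/-q[...,2], K[1,2]-K[1,1]*q[...,1]/-q[...,2]]).T
def meet(m1,p1,m2,p2):
    a,u=ray(m1,p1);b,v=ray(m2,p2); t=np.linalg.lstsq(np.c_[u,-v],b-a,rcond=None)[0]
    A=a+u*t[0];B=b+v*t[1]; return (A+B)/2,np.linalg.norm(A-B)
E
python3 - <<'E'
from h import *; import pickle
np.set_printoptions(precision=4,suppress=True)
ms=pickle.load(open('ms.pkl','rb')); t=ms['top']
def P(n,X,Y,z): print(n,onz(t,(240+X/5,150+Y/5),z))
for n,X,Y,z in [('jaw',283,312,.088),('jaw',268,408,.088),('jaw',240,305,.088),('jaw',226,400,.088),('grip',645,433,.12),
 ('padface top',568,378,.085),('padface bot',553,463,.085),
 ('easel front',543,180,.005),('easel front R',715,205,.005),('easel lip L',565,42,.03),('lip R',742,72,.03),
 ('blk top L',572,122,.1),('blk top R',745,150,.1),('jar',373,82,.074),('plq',140,140,.1)]: P(n,X,Y,z)
w=imaging.camera_model('wrist');o=ctrl.get_obs()
r=R.from_euler('xyz',o['eef_rot']); print('cam in tool',r.inv().apply(w['position']-o['ee_pos']),(r.inv()*R.from_euler('xyz',w['attitude'])).as_matrix(),w['camera_matrix'])
E
```

```text
jaw [0.5091 0.0556 0.088 ]
jaw [0.4418 0.065  0.088 ]
jaw [0.5137 0.0857 0.088 ]
jaw [0.4471 0.0943 0.088 ]
grip [ 0.425  -0.1935  0.12  ]
padface top [ 0.4648 -0.1442  0.085 ]
padface bot [ 0.4054 -0.1337  0.085 ]
easel front [ 0.619 -0.133  0.005]
easel front R [ 0.6015 -0.2614  0.005 ]
easel lip L [ 0.7183 -0.1473  0.03  ]
lip R [ 0.6971 -0.2783  0.03  ]
blk top L [ 0.644  -0.1459  0.1   ]
blk top R [ 0.6253 -0.2676  0.1   ]
jar [ 0.6768 -0.0057  0.074 ]
plq [0.6279 0.1569 0.1   ]
cam in tool [-0.0008 -0.0772 -0.161 ] [[ 1.     -0.      0.002 ]
 [ 0.0005 -0.9638 -0.2666]
 [ 0.0019  0.2666 -0.9638]] [[337.2747   0.     316.4178]
 [  0.     337.2747 207.2863]
 [  0.       0.       1.    ]]
```

```bash
python3 -m handwheel '[[[0,0,-0.02,-0.149],[0,0,-0.02,-0.149],[0,0,-0.02,-0.149],[0,0,-0.02,-0.149],[0,0,-0.02,-0.149],[0,0,-0.01,-0.149],[0,0,-0.01,-0.149]]]' 0.094
```

```text
time_s: 0.8
ee_pos: [0.2051, -0.5091, 0.3445]
eef_rot: [-3.133, 0.004, -0.133]
force: [0.0, -0.3, 0.5]
grip_width: 0.094
```

```bash
python3 -m handwheel '[[[0.027,-0.04,0,0],[0.027,-0.04,0,0],[0.027,-0.04,0,0],[0.027,-0.04,0,0],[0.027,-0.04,0,0],[0.027,-0.04,0,0],[0.027,-0.04,0,0],[0.027,-0.04,0,0],[0.027,-0.04,0,0],[0.027,-0.04,0,0]]]'
```

```text
time_s: 1.8
ee_pos: [0.53, -0.1363, 0.3452]
eef_rot: [-3.132, 0.007, -0.133]
force: [0.5, -0.6, 0.4]
grip_width: 0.0936
```

```bash
python3 -m handwheel '[[[0,0,0,0],[0,0,0,0]]]'; python3 - <<'E'
from h import *; import pickle
im,m=snap('wrist','w1.png'); pickle.dump((im,m),open('w1.pkl','wb'))
a=cv2.imread('pics/w1.png'); cv2.imwrite('pics/w1b.png',cv2.resize(a,(800,500),interpolation=cv2.INTER_CUBIC)); print(m['position'],ctrl.get_obs()['eef_rot'])
E
```

```text
time_s: 2.0
ee_pos: [0.5324, -0.1317, 0.3436]
eef_rot: [-3.131, 0.009, -0.126]
force: [0.1, -0.6, 0.4]
grip_width: 0.0939
[ 0.54298308 -0.05618468  0.50550963] [-3.13051251  0.00922014 -0.1271175 ]
```

View pics/w1b.png

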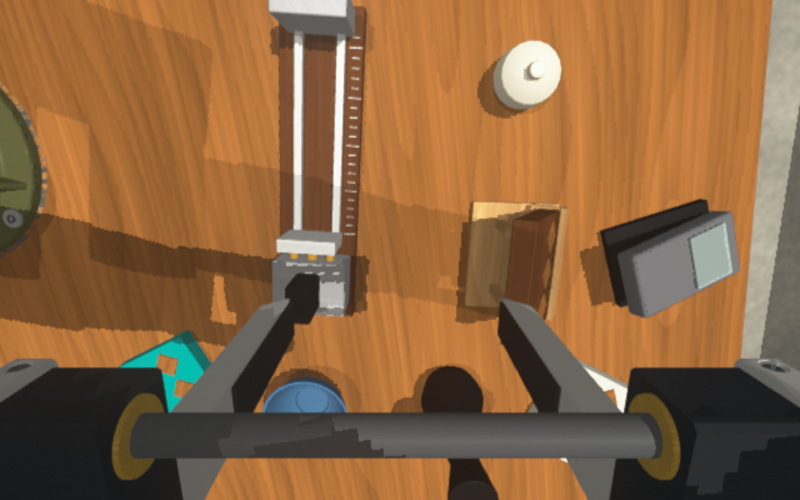

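The wrist view, at 1.25x, shows the fixed jaw at the top (315,15), guide strips at x≈298 and x≈341, the pad face near y≈237 and the grip at (303,290). The block is on its easel at (535,260), and the jar is at (530,75). The gripper's long side lies along the jaw axis. I'll enlarge the block and carriage to read their edges.

```bash
python3 - <<'E'
import cv2,numpy as np
a=cv2.imread('pics/w1.png')
f=lambda c:cv2.resize(c,None,fx=5,fy=5,interpolation=cv2.INTER_CUBIC)
b=f(a[155:265,364:464]); g=f(a[180:260,210:290]) ; h=f(a[0:30,210:290])
o=np.zeros((550,910,3),np.uint8); o[:550,:500]=b; o[:400,505:905]=g; o[400:550,505:905]=h
cv2.imwrite('pics/z2.png',o[:, :800])
E
```

```text
(no output)
```

View pics/z2.png

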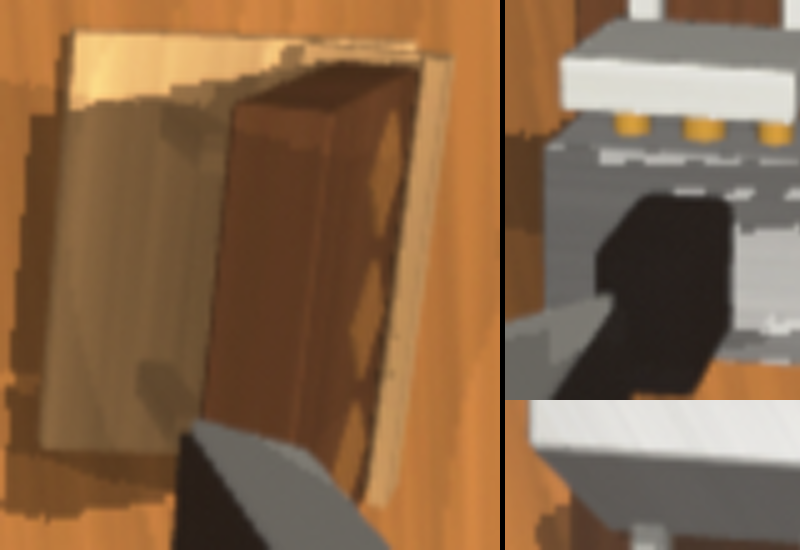

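```bash
python3 - <<'E'
from h import *; import pickle
np.set_printoptions(precision=4,suppress=True)
ms=pickle.load(open('ms.pkl','rb')); im,w=pickle.load(open('w1.pkl','rb')); t=ms['top'];s=ms['side']
Z=lambda X,Y:(364+X/5,155+Y/5)
for n,p,q in [('A',Z(235,105),(302,150)),('B',Z(330,107),(295.7,147))]:
    print(n,meet(w,p,s,q)[0],meet(w,p,s,q)[1])
for z in(.09,.1,.11): print(z,'rear edge',onz(w,Z(235,105),z),onz(w,Z(203,418),z),'front',onz(w,Z(330,107),z+.012),onz(w,Z(290,430),z+.012))
for z in (.01,):print('base',onz(w,Z(75,32),z),onz(w,Z(42,447),z))
print('lip',[onz(w,Z(*p),.03) for p in[(418,68),(452,60),(392,505)]])
# gauge strips: white pixels in w1
hsv=cv2.cvtColor(im,cv2.COLOR_RGB2HSV); mk=((hsv[...,1]<50)&(hsv[...,2]>190))
for r in range(45,180,20):
    xs=np.where(mk[r,215:300])[0]+215; print(r,xs)
print('jaw row profile x=250,262:',im[0:40,245,0],im[0:40,262,0])
print('pad',im[180:210,240,0],im[180:210,255,0])
E
```

```text
A [ 0.6087 -0.1146  0.2078] 0.016165642774055265
B [ 0.6264 -0.1153  0.2176] 0.00818614858863581
0.09 rear edge [ 0.6462 -0.1387  0.09  ] [ 0.6334 -0.22    0.09  ] front [ 0.6659 -0.1397  0.102 ] [ 0.6524 -0.2212  0.102 ]
0.1 rear edge [ 0.6438 -0.1367  0.1   ] [ 0.6312 -0.2161  0.1   ] front [ 0.6628 -0.1376  0.112 ] [ 0.6497 -0.2171  0.112 ]
0.11 rear edge [ 0.6413 -0.1347  0.11  ] [ 0.629  -0.2121  0.11  ] front [ 0.6598 -0.1355  0.122 ] [ 0.647 -0.213  0.122]
base [ 0.621  -0.1272  0.01  ] [ 0.6005 -0.255   0.01  ]
lip [array([ 0.7128, -0.1465,  0.03  ]), array([ 0.7223, -0.1455,  0.03  ]), array([ 0.7012, -0.2785,  0.03  ])]
45 [235 236 237 238 239 240 241 269 270 271 272 273 274 275]
65 [235 236 237 238 239 240 241 269 270 271 272 273 274]
85 [235 236 237 238 239 240 268 269 270 271 272 273]
105 [235 236 237 238 239 240 268 269 270 271 272 273]
125 [235 236 237 238 239 240 267 268 269 270 271 272]
145 [236 237 238 239 240 267 268 269 270 271 272]
165 [236 237 238 239 240 266 267 268 269 270 271]
jaw row profile x=250,262: [229 227 226 225 225 225 225 227 228 225 200 153 105  96  96  96  96  97
  97  97  97  97  96  97  97  96  92  79  73  72  74  73  77  83  85  85
  83  80  95 118] [227 229 230 230 230 230 230 231 231 231 229 215 162 111  96  95  96  96
  96  96  96  96  96  96  97  96  96  92  81  76  75  75  75  79  88  89
  89  88  88  89]
pad [196 196 194 181 136 130 130 131 132 132 133 135 167 224 226 223 221 221
 220 221 222 221 202 127 110 111 113 113 113 114] [107 107 107 107 111 121 130 131 131 132 132 133 136 166 223 226 223 222
 222 222 223 223 221 202 123 110 112 114 113 113]
```

```bash
python3 -m handwheel '[[[0,0,0,0.016],[0,0,0,0.015],[0.03,0.012,0.03,0],[0.03,0.012,0.03,0],[0.03,0.012,0.03,0],[0.03,0.012,0.03,0],[0.01,0.002,0.02,0],[0,0,0,0],[0,0,0,0]]]' 0.094; python3 -c "
from h import *
o=ctrl.get_obs();print(o['ee_pos'],o['eef_rot'])
y=o['eef_rot'][2];d=np.array([.6554,-.2023])-o['ee_pos'][:2];print(d@[np.cos(y),np.sin(y)],d@[np.sin(y),-np.cos(y)])"
```

```text
time_s: 2.95
ee_pos: [0.6514, -0.2129, 0.2011]
eef_rot: [-3.132, 0.004, -0.178]
force: [-0.6, 0.4, 1.0]
grip_width: 0.0942
[ 0.6513849  -0.21291833  0.20106618] [-3.13225764  0.0035866  -0.17846826]
0.002066340029891392 -0.011162452262709696
```

```bash
python3 -m handwheel '[[[0,-0.005,0,-0.01],[0.001,-0.005,0.01,-0.01],[0,0,0.015,0],[0,0,0.01,0],[0,0,0,0],[0,0,0,0]]]'; python3 -c "
from h import *
o=ctrl.get_obs();print(o['ee_pos'],o['eef_rot'])
im,m=snap('wrist','w2.png')
import pickle;pickle.dump((im,m),open('w2.pkl','wb'))"
```

```text
time_s: 3.55
ee_pos: [0.6536, -0.2016, 0.1687]
eef_rot: [-3.133, -0.003, -0.157]
force: [0.2, -0.3, -0.1]
grip_width: 0.0944
[ 0.65363018 -0.20158296  0.16869783] [-3.13341951e+00 -2.71427836e-03 -1.56844213e-01]
```

View pics/w2.png

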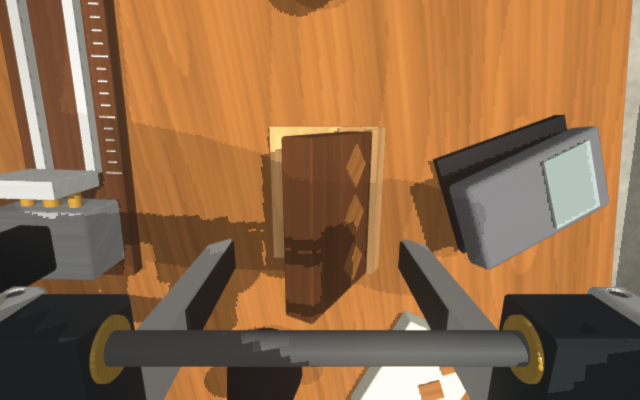

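The close wrist view shows the whole block. Its rear upper edge runs from (283,138) to (287,312), between the open fingers with tips at (228,245) and (408,245).

```bash
python3 - <<'E'
from h import *; import pickle
np.set_printoptions(precision=4,suppress=True)
im,w=pickle.load(open('w2.pkl','rb'))
E=np.array([.66,-.199]);X=np.array([.987,-.158]);Y=np.array([.158,.987])
for z in(.09,.1,.11):
    a=onz(w,(283,138),z)[:2];d=onz(w,(287,312),z)[:2]; v=a-d
    print(z,np.linalg.norm(v),'yaw',np.arctan2(-v[0],v[1]),'A',(a-E)@X,(a-E)@Y,'D',(d-E)@X,(d-E)@Y)
print('lip',[((onz(w,p,.03)[:2]-E)@X,(onz(w,p,.03)[:2]-E)@Y) for p in[(373,133),(372,270)]])
E
```

```text
0.09 0.13719718412692827 yaw -0.1594088602501205 A -0.030032846395759937 0.05927555924591878 D -0.030125355165154945 -0.07786210580314312
0.1 0.13148945296134731 yaw -0.15940886025012055 A -0.029074748970169994 0.05984857577328894 D -0.029163409153389382 -0.07158383424625735
0.11 0.12578172179576644 yaw -0.15940886025012047 A -0.028116651544580044 0.060421592300659105 D -0.0282014631416238 -0.0653055626893717
lip [(np.float64(0.04264270942727913), np.float64(0.0602067694596908)), (np.float64(0.04744139784596597), np.float64(-0.06957927335259878))]
```

```bash
python3 -m handwheel '[[[0,0.001,0.02,0],[0,0,0.02,0],[0,0,0.02,0],[0,0,0.01,0],[0,0,0.006,0],[0,0,0,0],[0,0,0,0]]]' 0.094; python3 -m handwheel '[[[0,0,0,0],[0,0,0,0],[0,0,0,0],[0,0,0,0]]]' 0.062 8
```

```text
time_s: 4.3
ee_pos: [0.6555, -0.2031, 0.0942]
eef_rot: [-3.135, -0.009, -0.158]
force: [-0.7, -0.8, -0.1]
grip_width: 0.0942
time_s: 4.7
ee_pos: [0.6564, -0.2034, 0.0969]
eef_rot: [-3.135, -0.012, -0.158]
force: [-0.2, 0.2, -0.1]
grip_width: 0.065
```

```bash
python3 -m handwheel '[[[0.004,0,0,0],[0.004,0,0,0],[0.004,0,0,0],[0.004,0,0,0],[0.004,0,0,0],[0.004,0,0,0],[0.004,0,0,0],[0.003,0,0,0],[0,0,0,0]]]' 0.06 8
```

```text
time_s: 5.6
ee_pos: [0.6898, -0.2087, 0.0972]
eef_rot: [-3.135, -0.012, -0.157]
force: [-0.9, 0.4, 0.7]
grip_width: 0.0602
```

```bash
python3 -m handwheel '[[[0,0,0,0],[0,0,0,0],[0,0,0,0],[0,0,0,0],[0,0,0,0],[0,0,0,0],[0,0,0,0]]]' 0.01 12; python3 -c "
from h import *
o=ctrl.get_obs();print(o['ee_pos'],o['eef_rot'],o['force'],o['moment'])
im,m=snap('wrist','w3.png')
import pickle;pickle.dump((im,m),open('w3.pkl','wb'))"
```

```text
time_s: 6.3
ee_pos: [0.6872, -0.2083, 0.0964]
eef_rot: [-3.135, -0.004, -0.157]
force: [-7.6, 0.6, 2.6]
grip_width: 0.0241
[ 0.68722226 -0.20831982  0.09635142] [-3.13478242 -0.00390027 -0.15749922] [-7.58431491  0.64310213  2.64712051] [ 0.3166429   1.72933704 -0.04011794]
```

View pics/w3.png

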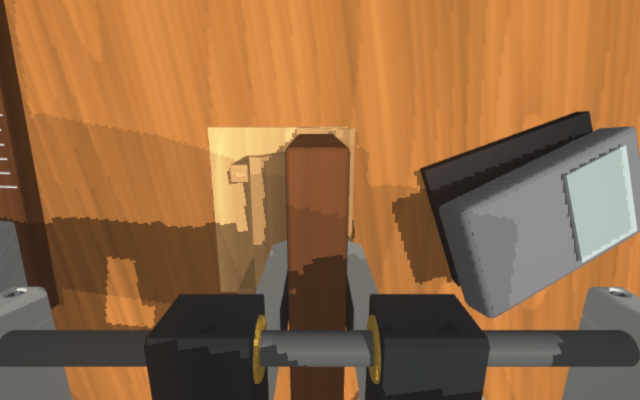

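```bash
python3 - <<'E'
from h import *; import pickle
np.set_printoptions(precision=4,suppress=True)
im,w=pickle.load(open('w1.pkl','rb'))
mid=[]
for r,l,q in [(45,241.5,268.6),(85,241,267.6),(125,241,266.6),(165,240.6,265.6)]:
    a,b=onz(w,(l,r),.028),onz(w,(q,r),.028); mid.append((a+b)/2); print(a,b,np.linalg.norm(a-b))
mid=np.array(mid)[:,:2]; p=np.polyfit(mid[:,1],mid[:,0],1); yaw=-np.arctan(p[0]); Y=np.array([-np.sin(yaw),np.cos(yaw)]);X=np.array([np.cos(yaw),np.sin(yaw)])
print('yaw',yaw,'fit resid',mid[:,0]-np.polyval(p,mid[:,1]))
c=mid.mean(0)
j=[onz(w,q,.088)[:2] for q in((245,11.4),(262,12.3))]; f=[onz(w,q,.085)[:2] for q in((240,192.2),(255,193.2))]
print('jaw',[(q-c)@Y for q in j],'pad',[(q-c)@Y for q in f])
jy=np.mean([(q-c)@Y for q in j]); O=c+Y*(jy-.1); print('gauge origin',O,'carriage',np.mean([(q-c)@Y for q in f])-jy+.21)
for t in(.027,.03): print('block target',t,O+Y*t)
E
python3 -m handwheel '[[[-0.002,0,-0.008,0],[-0.002,0,-0.01,0],[-0.002,0,-0.015,0],[0,0,-0.02,0],[0,0,-0.02,0],[0,0,-0.02,0],[0,0,-0.01,0],[0,0,0,0]]]' - 20
```

```text
[0.4529 0.0488 0.028 ] [0.488  0.0443 0.028 ] 0.0353455902223344
[0.4433 0.0005 0.028 ] [ 0.4787 -0.0041  0.028 ] 0.035686043594350694
[ 0.4337 -0.0508  0.028 ] [ 0.4688 -0.0553  0.028 ] 0.03535551032142574
[ 0.4231 -0.1051  0.028 ] [ 0.4584 -0.1096  0.028 ] 0.035574610030364606
yaw -0.1905798446973111 fit resid [ 0.     -0.0001  0.0001 -0.    ]
jaw [np.float64(0.09955576824057723), np.float64(0.09980606094348442)] pad [np.float64(-0.10746627341124178), np.float64(-0.107509429974552)]
gauge origin [ 0.4558 -0.0292] carriage 0.0028312337150722955
block target 0.027 [ 0.4609 -0.0027]
block target 0.03 [0.4615 0.0002]
time_s: 7.15
ee_pos: [0.6801, -0.2079, 0.2094]
eef_rot: [-3.135, -0.008, -0.158]
force: [-0.1, -0.2, -2.7]
grip_width: 0.0239
```

```bash
python3 -m handwheel '[[[0,0,0,0.016],[0,0,0,0.016],[-0.03,-0.019,0,0],[-0.03,-0.019,0,0],[-0.03,-0.019,0,0],[-0.03,-0.019,0,0],[-0.03,-0.019,0,0],[-0.03,-0.019,0,0],[-0.03,-0.019,0,0],[-0.03,-0.019,0,0]]]'; python3 -m handwheel '[[[0,0,0,0],[0,0,0,0],[0,0,0,0]]]'
```

```text
time_s: 8.15
ee_pos: [0.4642, -0.0071, 0.1987]
eef_rot: [-3.134, 0.006, -0.204]
force: [0.9, 0.6, -1.9]
grip_width: 0.0235
time_s: 8.45
ee_pos: [0.4618, -0.0051, 0.1978]
eef_rot: [-3.134, 0.008, -0.203]
force: [0.0, 0.4, -2.7]
grip_width: 0.0239
```

```bash
python3 -c "
from h import *
o=ctrl.get_obs();print(o['ee_pos'],o['eef_rot'])
y=o['eef_rot'][2];d=np.array([.4609,-.0027])-o['ee_pos'][:2];print(d@[np.cos(y),np.sin(y)],d@[np.sin(y),-np.cos(y)])
im,m=snap('wrist','w4.png')
import pickle;pickle.dump((im,m),open('w4.pkl','wb'))"
```

```text
[ 0.46184971 -0.00506808  0.19784279] [-3.13427132  0.00821628 -0.20269339]
-0.0014069788116874227 -0.0021284134777710103
```

View pics/w4.png

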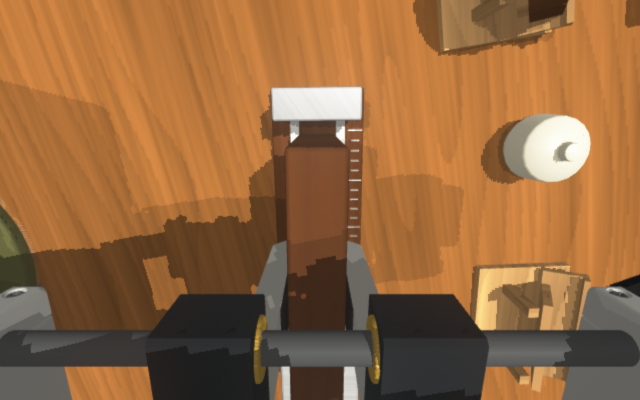

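The block hangs over the channel: its +y top edge is at row ~150 (columns 288–348), the jaw's inner edge at row ~121 (272–362), and the strips show at (295,130) and (341,130). I'll check the offsets numerically.

```bash
python3 - <<'E'
from h import *; import pickle
np.set_printoptions(precision=4,suppress=True)
im,w=pickle.load(open('w4.pkl','rb'))
O=np.array([.4558,-.0292]);yaw=-.1906;Y=np.array([-np.sin(yaw),np.cos(yaw)]);X=np.array([np.cos(yaw),np.sin(yaw)])
g=lambda px,z:((onz(w,px,z)[:2]-O)@X,(onz(w,px,z)[:2]-O)@Y)
for z in(.22,.23): print('blk top corners',g((288,150),z),g((348,150),z))
print('jaw',g((272,121),.088),g((362,121),.088))
print(im[128,280:360,0]); print(im[134,280:360,0]); print(im[110:160,318,0])
E
```

```text
blk top corners (np.float64(-0.010129762969264553), np.float64(0.08880683862454103)) (np.float64(0.01443155683352031), np.float64(0.08851928766586578))
blk top corners (np.float64(-0.009185920997207308), np.float64(0.08972289998360197)) (np.float64(0.013614142575364061), np.float64(0.08945596888255399))
jaw (np.float64(-0.03432089049633536), np.float64(0.09927226835277102)) (np.float64(0.03585753609695851), np.float64(0.09839437303572443))
[ 94  95  94  94  93  91  92  92  92 102 142 175 178 179 178 178 179 176
 154 100  79  83  86  87  87  87  86  86  87  87  86  86  89  91  92  93
  93  93  91  89  88  88  90  89  90  91  90  88  89  91  92  94  93  93
  93 105 148 172 174 175 180 207 251 251 234 149 134 142 146 144 143 144
 153 156 157 154 156 154 155 154]
[ 97 109 108  94  93  92  92  92  94 117 200 247 249 250 248 222 214 206
 168  99  76  75  76  77  77  77  76  76  77  76  77  76  77  77  77  77
  78  77  77  77  78  77  78  77  78  77  78  77  77  78  78  78  79  81
  88 123 218 250 252 252 252 252 252 250 233 147 142 142 141 139 137 134
 135 139 141 141 139 139 139 139]
[235 233 232 232 232 231 231 229 220 180 131  85  78  78  78  78  78  83
  91  92  92  91  91  88  77  75  75  77  78  79  79  79  77  77  75  77
  81 100 114 118 122 126 129 129 129 129 129 129 129 129]
```

```bash
python3 -m handwheel '[[[-0.0014,-0.003,0,-0.006],[0,0,0.02,0],[0,0,0.02,0],[0,0,0.015,0],[0,0,0.01,0],[0,0,0,0],[0,0,0,0]]]'
```

```text
time_s: 9.2
ee_pos: [0.4631, -0.0032, 0.13]
eef_rot: [-3.134, 0.008, -0.2]
force: [0.2, 0.1, -3.3]
grip_width: 0.0242
```

```bash
python3 -m handwheel '[[[-0.002,-0.001,0.008,0],[0,0,0.008,0],[0,0,0.004,0],[0,0,0,0],[0,0,0,0]]]'; python3 -c "
from h import *
o=ctrl.get_obs();print(o['ee_pos'],o['eef_rot'])
im,m=snap('wrist','w5.png')
import pickle;pickle.dump((im,m),open('w5.pkl','wb'))
O=np.array([.4558,-.0292]);yaw=-.1906;Y=np.array([-np.sin(yaw),np.cos(yaw)]);X=np.array([np.cos(yaw),np.sin(yaw)])
d=o['ee_pos'][:2]-O;print(d@X,d@Y)
cv2.imwrite('pics/w5z.png',cv2.resize(cv2.imread('pics/w5.png')[30:250,230:410],None,fx=2.7,fy=2.7,interpolation=cv2.INTER_CUBIC))"
```

```text
time_s: 9.7
ee_pos: [0.4619, -0.0016, 0.1097]
eef_rot: [-3.134, 0.006, -0.2]
force: [-0.3, -0.1, -1.9]
grip_width: 0.0237
[ 0.46186374 -0.00157585  0.10973619] [-3.13405251  0.00605811 -0.20001736]
0.0007205910144650122 0.028272662419339668
```

View pics/w5z.png

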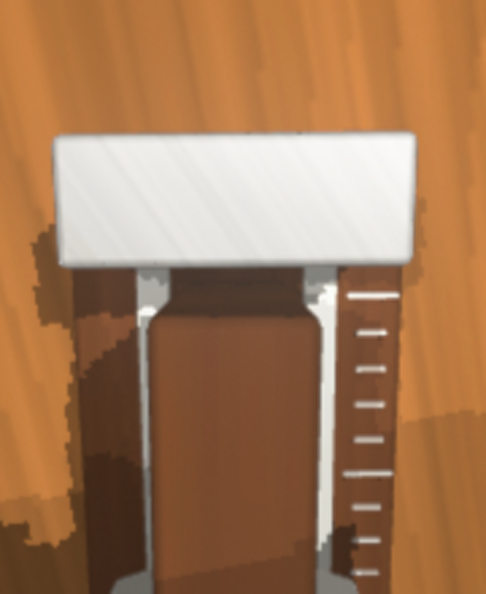

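The block is centred over the channel: its edges are at 150 and 320 and the strips' inner edges at 169 and 303, around the jaw's centre at 235. A small gap to the jaw remains. Lowering gently now.

```bash
python3 -m handwheel '[[[0,0,0.006,0],[0,0,0.005,0],[0,0,0.003,0],[0,0,0,0]]]'; python3 -m handwheel '[[[0,0,0.002,0],[0,0,0.002,0]]]';python3 -m handwheel '[[[0,0,0.001,0],[0,0,0.001,0]]]'
```

```text
time_s: 10.15
ee_pos: [0.4619, -0.0015, 0.0948]
eef_rot: [-3.134, 0.005, -0.2]
force: [-0.9, 0.5, -2.5]
grip_width: 0.0238
time_s: 10.35
ee_pos: [0.462, -0.0014, 0.0907]
eef_rot: [-3.134, 0.005, -0.2]
force: [0.6, 0.4, -2.9]
grip_width: 0.0241
time_s: 10.55
ee_pos: [0.4621, -0.0014, 0.0885]
eef_rot: [-3.134, 0.005, -0.2]
force: [0.1, 0.4, -1.7]
grip_width: 0.0237
```

```bash
python3 -m handwheel '[[[0,0,0.001,0],[0,0,0.0005,0]]]'; python3 -c "
from h import *
o=ctrl.get_obs();print(o['force'])"; python3 -m handwheel '[[[0,0,0.001,0],[0,0,0,0]]]'
```

```text
time_s: 10.75
ee_pos: [0.4621, -0.0014, 0.0869]
eef_rot: [-3.134, 0.005, -0.2]
force: [-0.2, -0.1, -1.8]
grip_width: 0.0239
[-0.22448471 -0.13686546 -1.7876271 ]
time_s: 10.95
ee_pos: [0.4621, -0.0014, 0.0858]
eef_rot: [-3.134, 0.005, -0.2]
force: [-0.2, 0.2, -2.1]
grip_width: 0.024
```

```bash
python3 -m handwheel '[[[0,0,0.001,0],[0,0,0.0005,0]]]';  python3 -m handwheel '[[[0,0,0.001,0],[0,0,0.0,0]]]'
```

```text
time_s: 11.15
ee_pos: [0.4622, -0.0014, 0.0843]
eef_rot: [-3.134, 0.005, -0.2]
force: [-0.1, 0.4, -2.4]
grip_width: 0.0237
time_s: 11.35
ee_pos: [0.4621, -0.0014, 0.0831]
eef_rot: [-3.134, 0.005, -0.2]
force: [-0.4, -0.5, -2.6]
grip_width: 0.0239
```

```bash
python3 -m handwheel '[[[0,0,0.001,0],[0,0,0.0,0]]]';  python3 -m handwheel '[[[0,0,0.001,0],[0,0,0.0,0]]]';  python3 -m handwheel '[[[0,0,0.001,0],[0,0,0.0,0]]]' | grep -v rot
```

```text
time_s: 11.55
ee_pos: [0.4621, -0.0014, 0.082]
eef_rot: [-3.134, 0.005, -0.2]
force: [-0.9, 0.6, -1.9]
grip_width: 0.0238
time_s: 11.75
ee_pos: [0.4621, -0.0014, 0.081]
eef_rot: [-3.134, 0.005, -0.2]
force: [-0.1, 0.1, -2.2]
grip_width: 0.0241
time_s: 11.95
ee_pos: [0.4624, -0.0013, 0.0804]
force: [-1.4, -0.7, -1.5]
grip_width: 0.0242
```

```bash
python3 -m handwheel '[[[0,0,0.001,0],[0,0,0.0,0]]]';  python3 -m handwheel '[[[0,0,0.0007,0],[0,0,0.0,0]]]'
```

```text
time_s: 12.15
ee_pos: [0.4626, -0.0013, 0.0805]
eef_rot: [-3.134, 0.004, -0.2]
force: [-0.2, 0.6, -2.0]
grip_width: 0.0241
time_s: 12.35
ee_pos: [0.4628, -0.0012, 0.0804]
eef_rot: [-3.134, 0.003, -0.2]
force: [-0.3, 0.0, -2.8]
grip_width: 0.0237
```

```bash
python3 -m handwheel '[[[0,0,0.002,0]]]';  python3 -m handwheel '[[[0,0,0.002,0]]]'
```

```text
time_s: 12.45
ee_pos: [0.4629, -0.0012, 0.0794]
eef_rot: [-3.133, 0.003, -0.2]
force: [-11.7, 1.1, 27.4]
grip_width: 0.0235
time_s: 12.55
ee_pos: [0.4629, -0.0011, 0.0786]
eef_rot: [-3.133, 0.003, -0.2]
force: [-12.3, 1.3, 28.8]
grip_width: 0.0237
```

```bash
python3 -m handwheel '[[[-0.0005,0,-0.0008,0],[0,0,0,0]]]'; python3 -m handwheel '[[[0,0,0,0],[0,0,0,0],[0,0,0,0],[0,0,0,0]]]' 0.034 3;  python3 -m handwheel '[[[0,0,0,0],[0,0,0,0],[0,0,0,0]]]' 0.06
```

```text
time_s: 12.75
ee_pos: [0.4624, -0.001, 0.0795]
eef_rot: [-3.133, 0.003, -0.2]
force: [-0.1, 0.7, -2.8]
grip_width: 0.0243
time_s: 13.15
ee_pos: [0.4627, -0.0011, 0.0791]
eef_rot: [-3.133, 0.002, -0.2]
force: [0.4, 0.4, -0.8]
grip_width: 0.0337
time_s: 13.45
ee_pos: [0.4627, -0.0011, 0.079]
eef_rot: [-3.133, 0.002, -0.2]
force: [0.1, -0.2, -0.4]
grip_width: 0.0543
```

```bash
python3 -m handwheel '[[[0,0,-0.02,0],[0,0,-0.03,0],[0,0,-0.04,0],[0,0,-0.04,0],[0,0,-0.03,0],[0,0.03,0,0],[0,0.04,0,0],[0,0.04,0,0],[0,0.03,0,0],[0,0,0,0]]]' 0.07;  python3 -m handwheel '[[[0,0,0,0],[0,0,0,0]]]'; python3 -c "
from h import *
im,m=snap('wrist','w6.png')
import pickle;pickle.dump((im,m),open('w6.pkl','wb'))"
```

```text
time_s: 14.45
ee_pos: [0.4334, -0.1439, 0.2453]
eef_rot: [-3.134, 0.001, -0.197]
force: [0.2, 0.2, 0.5]
grip_width: 0.07
time_s: 14.65
ee_pos: [0.4334, -0.1436, 0.2453]
eef_rot: [-3.134, 0.002, -0.198]
force: [0.5, 0.6, 0.0]
grip_width: 0.07
```

View pics/w6.png

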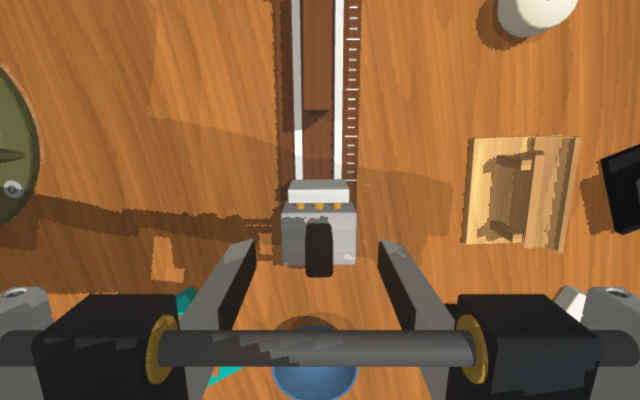

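The block stands upright in the channel, with its near end at row 110, columns 301–334. The pad is at row ~190 and the grip at (319,250), centred between the fingers. Now measuring the grip.

```bash
python3 - <<'E'
from h import *; import pickle
np.set_printoptions(precision=4,suppress=True)
im,w=pickle.load(open('w6.pkl','rb'))
O=np.array([.4558,-.0292]);yaw=-.1906;Y=np.array([-np.sin(yaw),np.cos(yaw)]);X=np.array([np.cos(yaw),np.sin(yaw)])
g=lambda px,z:np.array(((onz(w,px,z)[:2]-O)@X,(onz(w,px,z)[:2]-O)@Y))
print('grip col',im[215:285,319].sum(1)); print('grip row262',im[262,295:345].sum(1)); print('pad col',im[170:215,318,0])
print('block col',im[95:125,318,0],'row100',im[100,285:345,0])
for r in(270,275,278): print(r,g((319,r),.12))
print('pad',g((318,189),.085),'block end',g((301,109),.118),g((333,109),.118),g((317,109),.018))
o=ctrl.get_obs();d=o['ee_pos'][:2]-O; print('tcp',d@X,d@Y,o['ee_pos'])
E
```

```text
grip col [548 520 471 351 312 310 306 281 193 125 113 113 114 113 113 113 111 109
 110 112 109 111 111 112 113 108 114 110 114 111 110 110 110 110 111 110
 109 107 108 107 108 109 105 107 104 106 103 105 106 105 108 102 102 104
 103 102 104  98 102 100 103 128 232 350 363 363 367 366 369 368]
grip row262 [299 299 299 298 299 299 299 299 298 280 158 106 102 102 101 102 104 105
 105 105 105 104 106 107 105 104 103 107 105 106 107 111 107 103 108 107
 113 207 421 522 531 532 532 532 533 530 532 530 530 530]
pad col [115 113 114 113 113 113 113 113 114 118 129 132 131 131 131 133 133 135
 145 187 230 233 230 226 224 224 223 223 225 225 225 223 218 197 204 205
 205 203 192 152 118 116 135 168 183]
block col [131 130 130 131 130 130 130 130 130 130 131 131 131 125 107  85  66  66
  70  71  71  74  84  99 120 122 125 126 127 126] row100 [ 82  83  83  82  82  81  81  84 113 167 172 172 172 172 172 164 115  80
 100 119 132 131 131 130 130 130 127 126 128 129 131 133 132 130 131 130
 129 128 126 128 128 130 131 133 133 123 107  86  81 137 233 239 239 239
 239 239 234 184 124 114]
270 [ 0.0004 -0.1765]
275 [ 0.0003 -0.1816]
278 [ 0.0003 -0.1846]
pad [-0.0001 -0.1073] block end [-0.0136 -0.0331] [ 0.0127 -0.0333] [-0.0006 -0.0309]
tcp -0.00032204477949441244 -0.11642614844406321 [ 0.4334 -0.1435  0.2453]
```

```bash
python3 -m handwheel '[[[0,0.025,0,0],[0,0.02,0.01,0],[0,0.004,0.03,0],[0,0,0.03,0],[0,0,0.03,0],[0,0,0.02,0],[0,0,0,0],[0,0,0,0]]]' 0.07;  python3 -c "
from h import *
O=np.array([.4558,-.0292]);yaw=-.1906;Y=np.array([-np.sin(yaw),np.cos(yaw)]);X=np.array([np.cos(yaw),np.sin(yaw)])
o=ctrl.get_obs();d=o['ee_pos'][:2]-O; print('tcp',d@X,d@Y,o['ee_pos'])"
```

```text
time_s: 15.5
ee_pos: [0.4267, -0.1862, 0.1224]
eef_rot: [-3.134, -0.002, -0.187]
force: [0.4, 0.5, 0.9]
grip_width: 0.0698
tcp 0.00116569537664166 -0.1596220999862839 [ 0.42670449 -0.1861523   0.12236417]
```

```bash
python3 -m handwheel '[[[-0.001,0.004,0.008,0],[0,0,0.008,0],[0,0,0,0]]]' 0.07;  python3 -m handwheel '[[[0,0,0,0],[0,0,0,0],[0,0,0,0],[0,0,0,0],[0,0,0,0],[0,0,0,0]]]' 0.01 20; python3 -c "
from h import *
O=np.array([.4558,-.0292]);yaw=-.1906;Y=np.array([-np.sin(yaw),np.cos(yaw)]);X=np.array([np.cos(yaw),np.sin(yaw)])
o=ctrl.get_obs();d=o['ee_pos'][:2]-O; print('tcp',d@X,d@Y,o['ee_pos'])"
```

```text
time_s: 15.8
ee_pos: [0.4262, -0.19, 0.1076]
eef_rot: [-3.136, -0.005, -0.185]
force: [0.1, 0.3, -1.6]
grip_width: 0.0701
time_s: 16.4
ee_pos: [0.426, -0.1902, 0.1086]
eef_rot: [-3.136, -0.005, -0.186]
force: [-17.2, 0.2, 19.1]
grip_width: 0.0258
tcp 0.0012488301473687733 -0.16373511228332616 [ 0.42600691 -0.19020658  0.1085743 ]
```

```bash
python3 -m handwheel '[[[-0.001,0,-0.001,0],[-0.0005,0,0,0]]]';  python3 -m handwheel '[[[0,-0.01,0,0],[0,-0.01,0,0],[0,-0.01,0,0]]]'; python3 -c "
from h import *
O=np.array([.4558,-.0292]);yaw=-.1906;Y=np.array([-np.sin(yaw),np.cos(yaw)]);X=np.array([np.cos(yaw),np.sin(yaw)])
o=ctrl.get_obs();d=o['ee_pos'][:2]-O; print('tcp',d@X,d@Y,o['ee_pos'],o['force']@[*X,0],o['force']@[*Y,0])"
```

```text
time_s: 16.6
ee_pos: [0.4259, -0.1902, 0.1088]
eef_rot: [-3.136, -0.009, -0.186]
force: [5.0, -1.2, 1.1]
grip_width: 0.0258
time_s: 16.9
ee_pos: [0.431, -0.1636, 0.1089]
eef_rot: [3.141, -0.009, -0.188]
force: [0.5, -11.4, -2.8]
grip_width: 0.0263
tcp 0.001152897156914409 -0.13663735773084823 [ 0.43104634 -0.16358137  0.10888298] 2.6118263188175757 -11.082253880047082
```

```bash
python3 -m handwheel '[[[0,-0.01,0,0],[0,-0.01,0,0],[0,-0.01,0,0],[0,-0.01,0,0],[0,0,0,0]]]'; python3 -c "
from h import *; import pickle
np.set_printoptions(precision=4,suppress=True)
O=np.array([.4558,-.0292]);yaw=-.1906;Y=np.array([-np.sin(yaw),np.cos(yaw)]);X=np.array([np.cos(yaw),np.sin(yaw)])
o=ctrl.get_obs();d=o['ee_pos'][:2]-O; print('tcp',d@X,d@Y,o['ee_pos'],o['eef_rot'],o['force']@[*X,0],o['force']@[*Y,0])
im,m=snap('wrist','w7.png');pickle.dump((im,m),open('w7.pkl','wb'))
for c in (300,318,330): print(c,im[0:250,c,0])
P=lambda x,y,z:[*(O+X*x+Y*y),z]
print('proj jaw top',proj(m,np.array([P(0,.1,.088)])),'block far/near top',proj(m,np.array([P(0,.1,.118),P(0,-.033,.118),P(0,-.05,.085)])))
"
```

```text
time_s: 17.4
ee_pos: [0.4383, -0.1263, 0.1089]
eef_rot: [3.134, -0.009, -0.189]
force: [3.9, 9.3, -0.6]
grip_width: 0.0257
tcp 0.0011835471520167367 -0.09861638813351216 [ 0.4383 -0.1263  0.1089] [ 3.1342 -0.0094 -0.1885] 2.0432969583209903 9.818240081421472
300 [127 128 129 129 129 129 129 129 129 129 129 129 129 129 129 129 130 129
 130 129 129 129 129 130 130 130 129 130 130 130 129 129 130 130 130 130
 129 129 130 130 130 129 130 130 129 130 130 130 130 130 130 130 130 131
 131 130 130 130 130 131 131 131 131 131 131 131 131 131 130 131 131 130
 131 130 131 131 131 131 131 131 132 131 131 132 132 132 132 132 132 132
 132 132 132 132 132 132 132 132 132 133 133 133 133 132 132 132 133 133
 133 133 133 133 133 134 134 133 133 134 134 134 134 134 134 134 134 135
 134 135 135 135 135 135 136 136 136 136 137 136 137 137 137 137 136 130
 120 110 102 113 123 124 124 125 126 127 133 179 239 251 253 253 253 252
 251 250 249 249 250 250 249 249 249 249 249 249 250 250 249 249 248 243
 193 102  87  98 110 118 120 119 120 122 125 125 124 123 124 123 123 130
 143 164 185 193 198 199 200 197 1
[... 1641 characters left out ...]
32 132 132 132 132 132 133 133 133 132 133 133 133 133 133 133 134 133
 133 134 134 134 134 134 134 134 134 135 134 134 134 134 134 135 135 132
 122 112 107 119 143 145 146 146 147 147 149 178 238 251 253 253 253 253
 252 251 251 251 251 251 250 250 250 250 250 251 250 250 250 250 249 246
 217 109  88  98 107 112 119 121 122 124 125 126 126 125 125 124 122 130
 147 168 186 194 200 202 202 198 196 195 197 198 198 199 200 200 197 194
 173  79  52  51  51  51  50  50  50  49  48  48  48  47  47  46  47  46
  46  46  45  45  44  43  43  41  41  40  39  39  40  39  38  39]
proj jaw top [[ 315.952  -182.9434]] block far/near top [[ 316.5449 -258.2009]
 [ 316.0449  143.6878]
 [ 315.5926  169.5656]]
```

```bash
cat >> h.py <<'E'
O=np.array([.4558,-.0292]);yaw=-.1906;Y=np.array([-np.sin(yaw),np.cos(yaw)]);X=np.array([np.cos(yaw),np.sin(yaw)])
def edges(im,cols=(306,330)):
    # rows of block end, pad front top edge, pad rear edge, grip front edge (sub-pixel crossings)
    p=im[:,cols[0]:cols[1],0].astype(float).mean(1); r={}
    def cross(lo,hi,v,up):
        for i in range(lo,hi):
            a,b=p[i],p[i+1]
            if (a<v<=b) if up else (a>v>=b): return i+(v-a)/(b-a)
    r['pad']=cross(130,185,200,True); q=int(r['pad'] or 150); r['padrear']=cross(q+5,q+45,235,False); r['grip']=cross(q+45,q+80,110,False)
    r['blk']=cross(100,q,124,False); return r
def rep(im,m):
    o=ctrl.get_obs();d=o['ee_pos'][:2]-O; e=edges(im); g=lambda r,z:(onz(m,(317,r),z)[:2]-O)@Y if r else None
    print('tcp x,y',d@X,d@Y,'rot',o['eef_rot'],'F',o['force']@[*X,0],o['force']@[*Y,0],o['force'][2])
    print({k:round(v,2) if v else v for k,v in e.items()},'pad y',g(e['pad'],.085),'grip front',g(e['grip'],.12),'block end',g(e['blk'],.118))
E
python3 - <<'E'
from h import *; import pickle
im,m=pickle.load(open('w7.pkl','rb')); rep(im,m); print('mm/px',[(onz(m,(317,r),.085)[:2]-O)@Y for r in(155,156)])
E
python3 -m handwheel '[[[0,-0.004,0,0],[0,-0.004,0,0],[0,0,0,0]]]'; python3 -c "
from h import *
im,m=snap('wrist','w8.png');rep(im,m)"
```

```text
tcp x,y 0.0011655875271695162 -0.0985850203187309 rot [ 3.13487559 -0.00934614 -0.18857148] F 1.5422118795458915 7.301668253554903 -0.08971476142709617
{'pad': np.float64(155.38), 'padrear': np.float64(179.45), 'grip': np.float64(216.66), 'blk': np.float64(143.81)} pad y -0.04222117253090578 grip front -0.06620866374005747 block end -0.03305121754830004
mm/px [np.float64(-0.04201665682681356), np.float64(-0.04255876635674693)]
time_s: 17.75
ee_pos: [0.4395, -0.1197, 0.1089]
eef_rot: [3.132, -0.009, -0.189]
force: [2.9, 6.0, -1.0]
grip_width: 0.0258
tcp x,y 0.0011913705661965052 -0.09184560706795318 rot [ 3.13248999 -0.00922999 -0.18883398] F 1.2519809583874248 0.7491132593653176 -0.01560528161461655
{'pad': np.float64(162.82), 'padrear': np.float64(179.34), 'grip': np.float64(216.66), 'blk': np.float64(159.09)} pad y -0.03959542183662158 grip front -0.059451813236561256 block end -0.033060610891518065
```

```bash
python3 -m handwheel '[[[0,-0.003,0,0],[0,-0.003,0,0],[0,0,0,0]]]'; python3 -c "
from h import *
im,m=snap('wrist','w9.png');rep(im,m)"; python3 -m handwheel '[[[0,-0.003,0,0],[0,0,0,0]]]'; python3 -c "
from h import *
im,m=snap('wrist','w10.png');rep(im,m)"
```

```text
time_s: 18.1
ee_pos: [0.4404, -0.1154, 0.1089]
eef_rot: [3.129, -0.009, -0.189]
force: [3.1, 6.0, -1.2]
grip_width: 0.0262
tcp x,y 0.0011977567490241304 -0.08755287957221015 rot [ 3.1293629  -0.00906588 -0.18913953] F 1.535654500911532 -0.4827375602467598 -0.9206681605732527
{'pad': np.float64(169.09), 'padrear': np.float64(182.37), 'grip': np.float64(216.65), 'blk': np.float64(165.25)} pad y -0.038805830898111154 grip front -0.055087502406519336 block end -0.03147848727801228
time_s: 18.35
ee_pos: [0.4408, -0.1132, 0.1089]
eef_rot: [3.128, -0.009, -0.189]
force: [3.1, 5.1, -1.2]
grip_width: 0.0257
tcp x,y 0.0012217013840541433 -0.08523867112258172 rot [ 3.12811992 -0.00907584 -0.18919621] F 0.504845965658486 0.5159827881581779 0.12487128676196657
{'pad': np.float64(168.97), 'padrear': np.float64(182.43), 'grip': np.float64(216.66), 'blk': np.float64(165.63)} pad y -0.03645133454444515 grip front -0.05275677180426303 block end -0.029326023659745827
```

```bash
for i in 1; do python3 -m handwheel '[[[0,-0.003,0,0],[0,0,0,0]]]' | grep force; python3 -c "
from h import *
im,m=snap('wrist','w11.png');rep(im,m)"; python3 -m handwheel '[[[0,-0.003,0,0],[0,0,0,0]]]' |grep force; python3 -c "
from h import *
im,m=snap('wrist','w12.png');rep(im,m)"; done
```

```text
force: [2.7, 4.7, -0.5]
tcp x,y 0.0011969333137025588 -0.08294381244355711 rot [ 3.1267319  -0.00896594 -0.18912711] F 0.9141313187148098 -0.2399013432631743 -1.4332243425972755
{'pad': np.float64(173.89), 'padrear': np.float64(186.04), 'grip': None, 'blk': np.float64(170.86)} pad y -0.03690720570771537 grip front None block end -0.029371118641632363
force: [2.5, 5.0, -0.4]
tcp x,y 0.0011847364838942923 -0.08070696200508755 rot [ 3.12510736 -0.00886959 -0.18901727] F 0.5187501086206742 -0.3546742234260626 -0.6407679433676046
{'pad': np.float64(178.59), 'padrear': np.float64(187.45), 'grip': None, 'blk': np.float64(175.66)} pad y -0.037351090039461576 grip front None block end -0.02931728208876575
```

```bash
python3 -c "
import cv2
for n in (7,8,9,10,11,12):
    p=cv2.imread(f'pics/w{n}.png')[:,328:333,2].mean(1); print(n,p[168:222].astype(int))"
```

```text
7 [250 250 250 250 250 250 250 250 250 249 249 246 217 109  87  98 108 113
 116 120 121 123 125 126 125 124 124 123 122 129 146 168 186 193 199 202
 202 198 196 195 197 198 198 198 199 200 197 194 173  84  53  51  50  50]
8 [251 250 250 250 251 251 250 250 250 250 249 245 208 108  86  96 105 108
 113 117 120 123 124 126 125 124 124 124 124 130 145 168 186 194 200 203
 202 199 197 196 198 199 199 199 201 200 199 195 174  84  52  50  50  49]
9 [191 249 251 250 250 250 250 250 250 250 250 250 249 249 245 210 123 106
 111 114 119 122 124 125 123 123 123 122 123 130 146 169 187 194 200 202
 202 199 197 196 198 199 199 199 201 201 199 196 174  83  50  48  48  47]
10 [181 249 251 251 250 250 250 250 250 250 250 250 249 249 245 217 126 111
 117 119 120 122 124 125 124 123 123 123 123 128 138 158 185 195 200 203
 202 199 197 196 198 199 200 200 201 201 199 196 174  83  49  48  47  47]
11 [134 134 131 121 115 156 233 249 250 250 250 250 250 250 250 250 250 249
 244 215 134 124 125 127 125 124 125 124 124 130 142 159 186 196 201 204
 203 201 198 197 199 200 200 201 202 201 199 196 174  85  52  51  50  50]
12 [133 133 132 132 133 133 132 129 119 117 179 248 250 250 250 250 250 249
 247 244 235 233 228 187 129 123 124 123 123 129 139 153 186 195 201 204
 203 200 198 197 199 200 201 201 201 201 199 196 175  83  50  48  48  48]
```

```bash
python3 -m handwheel '[[[0,0,0,0],[0,0,0,0],[0,0,0,0],[0,0,0,0]]]' 0.07; python3 -c "
from h import *
im,m=snap('wrist','w13.png');rep(im,m)
p=im[:,328:333,0].mean(1); print(p[184:222].astype(int))"; python3 -m handwheel '[[[0,0,-0.02,0],[0,0,-0.03,0],[0,0,-0.04,0],[0,0,-0.03,0],[0,0,-0.02,0],[0,0.03,0,0],[0,0.03,0,0],[0,0,0,0],[0,0,0,0],[0,0,0,0]]]'; python3 -c "
from h import *;import pickle
im,m=snap('wrist','w14.png');pickle.dump((im,m),open('w14.pkl','wb'))
im2,m2=snap('top','t2.png')
a=cv2.imread('pics/w14.png')[:,150:500];b=cv2.resize(cv2.imread('pics/t2.png')[130:270,190:450],None,fx=1.7,fy=2.0)[:400]
o=np.zeros((400,350+b.shape[1],3),np.uint8);o[:,:350]=a;o[:b.shape[0],350:]=b;cv2.imwrite('pics/f.png',o[:, :800])"
```

```text
time_s: 19.3
ee_pos: [0.4418, -0.1085, 0.109]
eef_rot: [3.125, -0.009, -0.188]
force: [0.0, 0.3, -0.4]
grip_width: 0.0544
tcp x,y 0.0013078460716288536 -0.08048649492824249 rot [ 3.1252441  -0.00950582 -0.18846532] F 0.15973558801658896 -0.3803229172281089 0.6365850670073203
{'pad': np.float64(179.26), 'padrear': np.float64(189.0), 'grip': None, 'blk': np.float64(176.55)} pad y -0.037456720601969494 grip front None block end -0.029469412021098353
[251 251 250 249 243 236 233 216 155 128 126 125 124 127 133 152 183 195
 203 206 208 204 201 200 202 203 204 204 205 205 205 202 189 136  66  50
  49  49]
time_s: 20.35
ee_pos: [0.4289, -0.1657, 0.2562]
eef_rot: [3.125, -0.01, -0.187]
force: [-0.1, 0.3, 0.8]
grip_width: 0.0699
```

View pics/f.png

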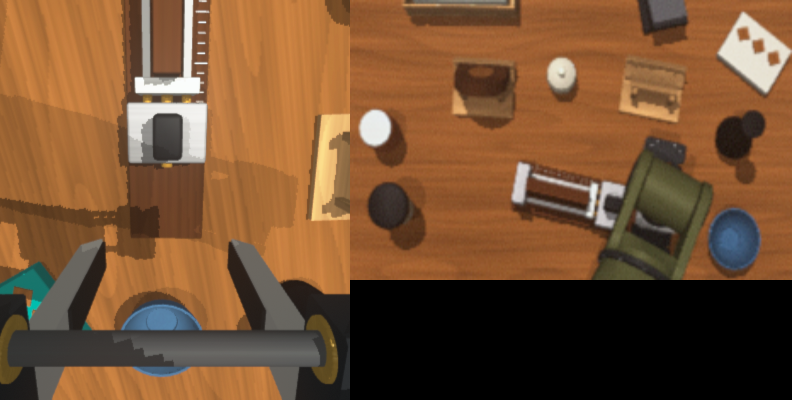

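The block is in the channel against the pad. The brass pin stands about 5–6 px out of the carriage's rear, at (167,165), and the bystanders and plaque are where they were. One last numeric check, then I'll hand in.

```bash
python3 - <<'E'
from h import *;import pickle
im,m=pickle.load(open('w14.pkl','rb'))
g=lambda c,r,z:((onz(m,(c,r),z)[:2]-O)@Y)
print(im[155:176,317],'\n',im[70:120,330,0]); print('grip rear y',[ (r,g(317,r,.12)) for r in(158,160,162)])
hsv=cv2.cvtColor(im,cv2.COLOR_RGB2HSV);k=(hsv[...,1]>150)&(hsv[...,2]>150);k[:155]=0;k[180:]=0;k[:,:305]=0;k[:,330:]=0
r=np.where(k)[0];print('pin rows',r.min() if len(r) else None,r.max() if len(r) else None,'len per px at z .05',g(317,164,.05)-g(317,165,.05))
E
```

```text
[[ 54  50  48]
 [ 53  49  46]
 [ 53  48  45]
 [ 50  46  44]
 [ 54  50  48]
 [ 82  80  77]
 [124 122 118]
 [137 131 123]
 [149 118  74]
 [208 155  64]
 [214 159  64]
 [201 148  61]
 [155 109  54]
 [114  75  48]
 [108  70  46]
 [109  71  46]
 [109  70  47]
 [109  69  45]
 [109  69  45]
 [109  69  45]
 [109  69  45]] 
 [118 116 103  90 101 109 119 177 243 248 249 251 251 251 251 251 251 251
 251 251 251 251 243 159 112  97  81  79  80  81  80  88 125 188 225 239
 241 240 239 240 240 240 240 237 220 119  70  66  68  67]
grip rear y [(158, np.float64(-0.10009087644021988)), (160, np.float64(-0.10184551517123015)), (162, np.float64(-0.1036060104015799))]
pin rows 164 167 len per px at z .05 0.0010948834962702936
```

```bash
python3 -c "
from station import ctrl
print(ctrl.get_obs()['force']);print(ctrl.hand_in())"
```

```text
[-0.88454185  0.22909331 -0.61886699]
the job is handed in; nothing more can be done
None
```

The block now stands on its long edge in the caliper channel, home against the fixed jaw with the pad about half-way in. I handed the job in at about 20.5 s of the 54 s allowed. To get there, I tipped the block upright in its easel, gripped it above the carving, lifted it out, set it in the channel and released it. I then closed the carriage by its grip, let go and backed off.

**Last checks**
- **Block home:** its rear end stopped moving at y ≈ -29.3 mm in the gauge frame (nominal home -30 mm) while the pad kept compressing.
- **Carriage and pad:** the grip position puts the carriage at about 0.086. The pad had moved back 10.9 px towards the carriage, about 6 to 6.5 mm. The pin shows about 5 mm, partly hidden by the carriage edge.
- **Bystanders:** in the last top view the plaque and wares look unmoved. The arm hid part of that view, and I judged it by eye only.

**Less clean points**
- **Set-down:** contact was hard to tell from the force reading, so I made two 2 mm test pushes just before releasing. They briefly read about 28 N upwards and 12 N sideways at the wrist.
- **Taking hold of the grip:** closing on it about 1 mm off centre briefly read about 17 N sideways and 19 N upwards, until I shifted the tool.

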